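# Couple the filter cartridge to the bench vacuum outlet

## Task

Fit the filter cartridge from the rack to the vacuum outlet on the bench: pull the outlet's sleeve down until it stays back by itself, then press the cartridge's plug gently and squarely into the mouth until it is fully home and the sleeve springs forward again over it, and let go. Never press the cartridge hard against the outlet, and leave the other fittings in the rack and the things on the bench where they are.

Things in the scene. Friction and masses are not known exactly. Their poses are not given: they have to be found in the camera images.
- outlet: Bench vacuum outlet, fixed: grey round base 92 mm across, 12 mm high; origin at the centre of its underside, z up. An upright post stands on it, NOT centred: its axis is 7 mm from the origin, in a direction that differs every time and is not reported (the yaw tells nothing of it). From the origin up: grey post 44 mm across, 12 to 40 mm; brass tube 28 mm across, 40 to 100 mm.
- mouth_level (a point): Point on the base's axis (so 7 mm from the tube's true axis), 100 mm above the origin: level of the tube's open mouth. Bore 18 mm across, square edge. In the bore a brass ejector: 22 mm below the mouth with the sleeve forward, 6 mm below once it has latched back. While the sleeve is forward two locking balls close the bore 17 mm below the mouth: the plug cannot go home.
- sleeve_level (a point): Point on the base's axis (again 7 mm from the true axis), 80 mm above the origin: middle of the part of the sleeve to hold. The steel sleeve slides on the tube; forward (up) it spans 60 to 92 mm above the origin: ribbed, 42 to 44 mm across, with a flange 51 mm across from 60 to 65 mm (lower end).
- sleeve (a joint): How far the sleeve is pulled down (back), m: 0 forward, 0.014 the stop. Spring 2.5 N at 0, about 4.7 N at the stop. Pulled beyond 0.010 the ejector pops up; let go, the sleeve then stays back by itself at about 0.006 to 0.0075. With the plug pressed fully home (about 4 N against the ejector on the way) it springs forward to 0; not before.
- filter: Filter cartridge, 0.08 to 0.15 kg, plug down in one hole of the rack; the tallest fitting. Origin at the plug's tip, z up its axis; round. From the tip: brass plug 16 mm across, 31.5 mm long, tip bevelled to 13 mm, groove 8 to 16 mm up; collar 28 mm across, 31.5 to 37.5 mm; white body 32 mm across, 37.5 to 92.5 mm. Fully home: tip 68.5 to 70 mm above the outlet's origin.
- filter_grip (a point): Point on the cartridge's axis 72 mm above the plug's tip, 20 mm below its top: a good place to hold it. Home, its collar is flush with the mouth or, when let go, up to 1.5 mm above it, resting on the locking balls.
- rack: Grey rack block, fixed, 56 x 172 x 36 mm (x, y, z), origin at the centre of its underside; three vertical holes 19 mm across, in a row along its y at -58, 0 and +58 mm. A fitting stands in each, its collar on the rack's top, its tip 4.5 mm above the bench.
- blank_cap: Blanking cap, stands in the rack: brass plug without groove, collar, and a white knob 26 mm across and 18 mm high above the collar (55.5 mm overall). Origin at the plug's tip. Leave alone.
- hose_tail: Hose tail, stands in the rack: brass plug without groove, collar, and a thin barbed brass stem 15 mm across and 38 mm high above the collar (75.5 mm overall). Origin at the plug's tip. Leave alone.
- dropper_a: Amber dropper bottle, 48 mm across, 121 mm high, loose. Leave alone.
- dropper_b: Amber dropper bottle like the other, loose. Leave alone.
- petri: Clear flat dish 90 mm across, 16 mm high, loose. Leave alone.
- tape_roll: Paper-coloured roll of tape, lying flat, 84 mm across, 24 mm high, loose. Leave alone.
- slide_box: Black slide box 100 x 85 x 34 mm, loose. Leave alone.
- wrench: Steel wrench lying on the bench, loose. Leave alone.
Things that resemble listed ones, but are neither listed nor needed, are in the scene too. Leave any blue or purple look-alike of the filter alone.

How it is judged:
By the outcome, as a careful person would: the job done as asked, in the order asked, and still so for the second after the job is handed in, with the robot touching nothing.
It also fails if it takes over 59 s, if anything falls off the work surface, if the arm or the gripper's body presses on something with over 40 N, if the wrist force passes 120 N, or if a joint passes its speed limit or range.

## Robot

A 6-joint arm with a two-finger parallel gripper is mounted at the origin on the work surface. World frame = base frame: x ahead of the robot, y to its left, z up, the work surface at z = 0. Lengths are in mm, angles in rad, forces in N, time in s.
With the tool pointing down it reaches from about 225 to 875 mm from the base axis. Payload 3.4 kg.
Tool frame: the origin (TCP) lies midway between the tips of the shut fingers; the grasp point (between the pads) lies 19 mm behind it; z points along the fingers, y is the direction in which the jaws open and shut (so a half turn about z gives the same grasp; the last joint's range is limited). The gripper opens to 85 mm and grips with 20 to 120 N. Pads are 22 mm wide; open, the fingers measure 114 mm over their backs; the gripper's body (76 mm by 85 mm) begins 54 mm behind the grasp point. The pads swing forward as they close: fully open they stand 13 mm farther back than shut.
Start: joints at [-1.27, 0.276, 1.505, -0, 1.361, -0.121], TCP at [235.41, -524.638, 231.328] pointing down, gripper open.
Joint ranges: [-2.89, 2.89], [-0.75, 2.08], [0.22, 2.7], [-1.18, 4.32], [0.11, 2.71], [-2.7, 2.7]. Speed limits (rad/s): [2.57, 2.57, 3.14, 3.14, 3.14, 3.14].

## Interface

Orientations are given as [roll, pitch, yaw] about the fixed x, y, z axes, in that order (R = Rz(yaw) Ry(pitch) Rx(roll)).
In Python, from bench import env, vision, close_job gives the robot as it stands. The module is installed in compiled form; this text tells all that it offers.
- The arm moves only by the tool jog_arm, never from a script. Its argument "targets" is a list that holds one entry, the list of rows, each a list of 5 numbers: the closure in counts, from 0 (fully open) to 255 (shut), then the shift along the tool's x, y, z in m, then the turn about the tool's z in degrees. A call has 1 to 5 rows; each row shifts and turns the commanded pose from where the row before left it, along the tool's axes as they then stand; what a row does not reach is not made up. A row lasts 1/8 s, in which the tool goes at most 62.5 mm and 10.7 degrees, less where a joint would pass 70% of its speed; a pose out of reach is approached as far as the arm can. A call is refused whole if a number of a shift passes 0.0625 or a number of a turn 10.7, either way. A call with a gripper value outside its range is refused whole. The fingers move at their own pace and stop on an object; "grip_force" is the grip in N (left out, the last holds). Time passes only in rows, so rows that do not move let the fingers close. It gives the time, the measured TCP pose, the force and the opening at its end, in the units of the state.
- env.read_state(): the state, without advancing time (a new reading comes with each control period).
- vision.read_camera(name): name is "side" or "top"; returns a dict with "color" (420x560x3 uint8, blue, green, red), "intrinsics" (3x3 intrinsics, pixels), "position" and "orientation" of the camera in the world. Camera axes: x right, y down, z forward; pixel columns grow to the right and rows downward; lengths in mm; the calibration is good to about 2 mm. A picture is of the moment at which its call begins. There is no depth.
- close_job(): hands the job in, once; it reports no verdict.
The state is a dict: "t": time; "joint_pos": joint angles; "qd": joint speeds; "joint_torque": joint torques, N m; "eef_pos": TCP position; "tool_rot": TCP orientation; "force": force on the tool from outside, world axes, zero at the start; "torque": the same for the moment, N m; "width": finger opening in mm.
Only numpy, scipy, OpenCV 4.12 (cv2) and the standard library are available. Lean on these libraries where they do the work, as an engineer would, in place of code of your own. Each camera call takes 0.05 s, during which the arm holds its last target. There are 200 camera calls.

## Working session

There is one attempt and no reset: what is moved stays moved. The work goes in short steps, Python scripts to look and compute and a tool call to move; the robot and the scene stay as the last step left them, time stands still between calls to the robot, and variables do not carry over. Pictures are saved under pics/ and viewed, about 8 in all and at most 12, crops included, and the job is handed in when it is done.

Besides the shell and the picture viewer there is one more tool, called as a command line: name --argument value ..., lists and objects as JSON in quotes. jog_arm: Moves the arm, as the interface text tells. Its arguments: {"type":"object","properties":{"targets":{"type":"array","items":{"type":"array","items":{"type":"array","items":{"type":"number"}}}},"grip_force":{"type":"number"}},"required":["targets"]}

```bash
mkdir -p pics; cat > h.py <<'E'
from bench import env, vision, close_job
import numpy as np, cv2
from scipy.spatial.transform import Rotation as R
def cam(n,save=None):
    c=vision.read_camera(n)
    if save: cv2.imwrite('pics/'+save,c['color'])
    return c
def rot(c):
    o=np.array(c['orientation'],float)
    return o if o.shape==(3,3) else R.from_euler('xyz',o).as_matrix() if o.size==3 else R.from_quat(o).as_matrix()
def ray(c,u,v):
    d=rot(c)@np.linalg.inv(c['intrinsics'])@[u,v,1.]
    return np.array(c['position'],float),d/np.linalg.norm(d)
def at_z(c,u,v,z):
    p,d=ray(c,u,v); return p+d*(z-p[2])/d[2]
def proj(c,P):
    q=c['intrinsics']@(rot(c).T@(np.array(P,float)-c['position'])); return q[:2]/q[2]
E
python3 - <<'E'
from h import *
a=cam('top');b=cam('side')
for c in(a,b):print(c['intrinsics'].tolist(),c['position'],c['orientation'])
cv2.imwrite('pics/t0.png',a['color']);cv2.imwrite('pics/s0.png',b['color'])
s=env.read_state();print(s)
E
```

```text
[[539.6053606444668, 0.0, 284.15214321355614], [0.0, 539.6053606444668, 203.50905820979105], [0.0, 0.0, 1.0]] [ 277.29976137  -16.65662097 1528.69883619] [-2.95915475  0.00708623 -1.5900266 ]
[[454.2128787155448, 0.0, 280.6798859465493], [0.0, 454.2128787155448, 213.97979376638838], [0.0, 0.0, 1.0]] [240.07595248 728.12730226 977.34261357] [-2.39437272  0.00532329 -2.73921762]
{'t': 0.1, 'joint_pos': array([-1.26996739e+00,  2.76508489e-01,  1.50602167e+00, -8.44046750e-07,
        1.36072051e+00, -1.20982996e-01]), 'qd': array([ 0.00093459, -0.00105135, -0.00433061,  0.00133328,  0.0012654 ,
        0.00061165]), 'joint_torque': array([ 1.03612132e-03, -4.17700410e+01, -2.46405619e+01, -2.52165055e-04,
        5.85480739e-03,  1.92249416e-06]), 'eef_pos': array([ 235.27137841, -524.12968607,  230.53346046]), 'tool_rot': array([-3.13994665e+00, -1.99283820e-04,  4.21811941e-01]), 'force': array([ 0.26707054, -0.41206773,  0.69147973]), 'torque': array([-0.02403823,  0.0167986 ,  0.03380408]), 'width': 85.10751040549276}
```

View pics/t0.png

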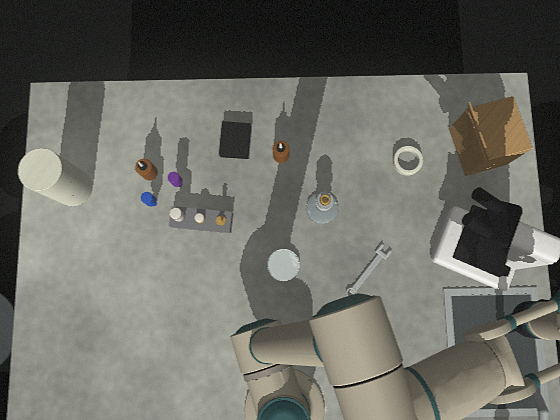

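View pics/s0.png

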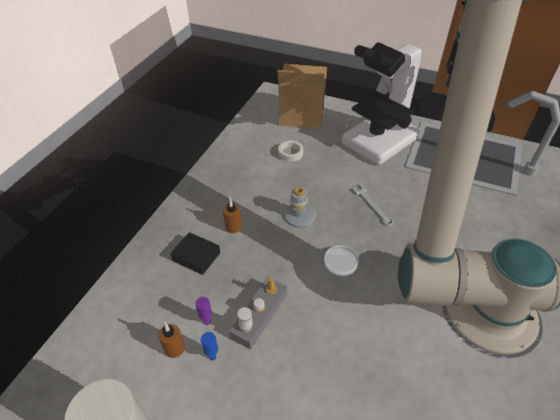

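Top view: rack near (201,218). Candidates for the filter are the white one at (177,213), the white cap at (199,217), blue look-alike (149,199) and purple (175,179). In the side view the white fitting at (245,318) is the tallest in the rack, so that is the filter. The outlet is at (323,205) in top and (300,205) in side. I'll check this in close crops.

```bash
python3 - <<'E'
from h import *
a=cv2.imread('pics/t0.png');b=cv2.imread('pics/s0.png')
def crop(im,x,y,w,h,k):return cv2.resize(im[y:y+h,x:x+w],None,fx=k,fy=k,interpolation=cv2.INTER_CUBIC)
A=np.hstack([crop(a,160,190,80,60,5),crop(a,295,170,60,60,5)])   # 400+300 x300
B=np.hstack([crop(b,220,270,80,60,5),crop(b,270,170,60,60,5)])
cv2.imwrite('pics/c0.png',np.vstack([A,B]))
E
```

```text
(no output)
```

View pics/c0.png

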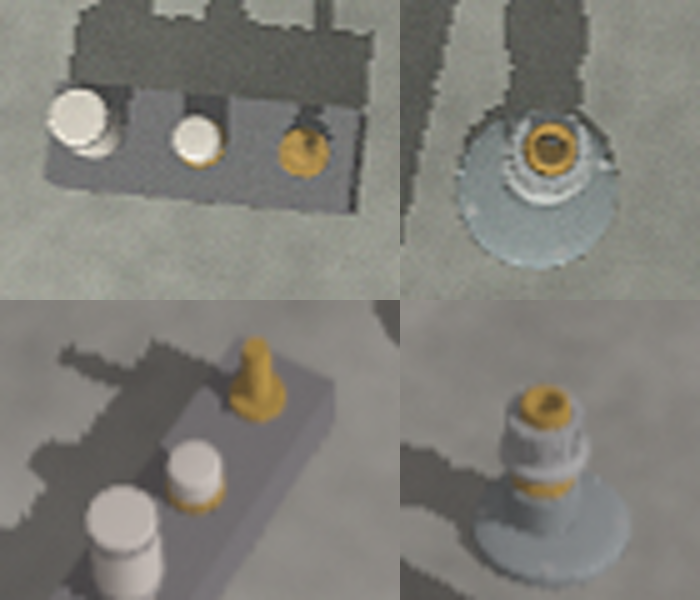

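The crops confirm it: the filter is the tall white one, with its top at (175.7,213.3) in top and (244.3,313.9) in side. The mouth is at (324.9,199.7) in top and (299.3,190.4) in side.

```bash
cat >> h.py <<'E'
def tri(ca,pa,cb,pb):
    A=[];y=[]
    for c,p in((ca,pa),(cb,pb)):
        o,d=ray(c,*p);M=np.eye(3)-np.outer(d,d);A.append(M);y.append(M@o)
    return np.linalg.lstsq(np.vstack(A),np.hstack(y),rcond=None)[0]
E
python3 - <<'E'
from h import *
a=cam('top');b=cam('side')
for n,pa,pb,z in(('filt',(175.7,213.3),(244.3,313.9),97),('mouth',(324.9,199.7),(299.3,190.4),100),('cap',(199.3,217.7),(259,302),60),('hose',(221,219.6),(271,279),80)):
    print(n,at_z(a,*pa,z).round(1),at_z(b,*pb,z).round(1),tri(a,pa,b,pb).round(1))
s=env.read_state();print(s['eef_pos'],s['tool_rot'],R.from_euler('xyz',s['tool_rot']).as_matrix().round(3).tolist())
E
```

```text
filt [520.8 280.9  97. ] [520.3 285.7  97. ] [522.1 282.3  90.5]
mouth [ 549.2 -121.6  100. ] [ 550.  -119.6  100. ] [ 550.2 -121.6   97.9]
cap [513.4 223.2  60. ] [514.3 225.4  60. ] [514.5 223.8  57.2]
hose [503.8 160.9  80. ] [508.7 167.9  80. ] [508.1 162.5  71.7]
[ 235.30496869 -524.31442682  230.78128675] [-3.14050545e+00 -1.21322947e-04  4.21815685e-01] [[0.912, 0.409, -0.0], [0.409, -0.912, 0.001], [0.0, -0.001, -1.0]]
```

```bash
cat >> h.py <<'E'
def plan(target,psi_deg,n,z_first=None):
    """print n rows (dx dy dz m, turn deg) from the measured pose to target, straight line"""
    s=env.read_state();p=np.array(s['eef_pos']);ps=s['tool_rot'][2];t=np.deg2rad(psi_deg)
    dp=(np.array(target,float)-p)/n;dt=(t-ps)/n
    for i in range(n):
        c,sn=np.cos(ps),np.sin(ps)
        x=[c,sn,0];y=[sn,-c,0]
        print([round(float(v),4) for v in(np.dot(dp,x)/1e3,np.dot(dp,y)/1e3,-dp[2]/1e3,-np.rad2deg(dt))])
        ps+=dt
E
python3 - <<'E'
from h import *
a=cam('top')
for n,u,v,z in(('micL',432,250,0),('wrench',385,243,0),('purple',175,179,60),('blue',149,199,60),('petri',284,265,16),('dropB',281,150,60),('dropA',146,170,60)):print(n,at_z(a,u,v,z).round(0))
plan([300,-250,231],83,6)
E
```

```text
micL [ 417. -427.    0.]
wrench [ 440. -295.    0.]
purple [624. 292.  60.]
blue [569. 364.  60.]
petri [382.  -8.  16.]
dropB [702.  -6.  60.]
dropA [652. 374.  60.]
[0.0286, -0.0373, -0.0, -9.8054]
[0.0345, -0.0319, -0.0, -9.8054]
[0.0394, -0.0256, -0.0, -9.8054]
[0.0432, -0.0185, -0.0, -9.8054]
[0.0457, -0.0109, -0.0, -9.8054]
[0.0469, -0.0029, -0.0, -9.8054]
```

jog_arm --targets '[[[0, 0.0286, -0.0373, 0, -9.8], [0, 0.0345, -0.0319, 0, -9.8], [0, 0.0394, -0.0256, 0, -9.8], [0, 0.0432, -0.0185, 0, -9.8], [0, 0.0457, -0.0109, 0, -9.8]]]' --grip_force 30

```text
t: 0.88
eef_pos: [289.4, -294.4, 231.3]
tool_rot: [3.141, -0.0, 1.282]
force: [0.2, -0.2, 1.2]
width: 85.2
```

jog_arm --targets '[[[0, 0.0469, -0.0029, 0, -9.8], [0, 0, 0, 0, 0]]]'

```text
t: 1.12
eef_pos: [300.0, -247.2, 231.4]
tool_rot: [3.142, -0.001, 1.452]
force: [-0.5, -0.5, 0.5]
width: 85.5
```

```bash
python3 - <<'E'
from h import *
s=env.read_state();print(s['eef_pos'],s['tool_rot'],s['t'])
plan([549.7,-121,150],83,5)
E
```

```text
[ 299.96137463 -247.23421924  231.38461564] [ 3.14156911e+00 -8.75529880e-04  1.45195401e+00] 1.125
[0.031, 0.0466, 0.0163, 0.0382]
[0.031, 0.0466, 0.0163, 0.0382]
[0.0311, 0.0466, 0.0163, 0.0382]
[0.0311, 0.0465, 0.0163, 0.0382]
[0.0311, 0.0465, 0.0163, 0.0382]
```

jog_arm --targets '[[[0, 0.031, 0.0466, 0.0163, 0], [0, 0.031, 0.0466, 0.0163, 0], [0, 0.031, 0.0466, 0.0163, 0], [0, 0.031, 0.0466, 0.0163, 0], [0, 0.031, 0.0466, 0.0163, 0]]]'

```text
t: 1.75
eef_pos: [552.5, -125.3, 149.0]
tool_rot: [3.141, 0.001, 1.447]
force: [0.2, -0.7, 1.0]
width: 85.4
```

jog_arm --targets '[[[0, 0, 0, 0, 0]]]'

```text
t: 1.88
eef_pos: [553.2, -124.2, 147.6]
tool_rot: [-3.141, -0.001, 1.45]
force: [-0.3, -0.4, 0.4]
width: 85.3
```

```bash
python3 - <<'E'
from h import *
a=cam('top');b=cam('side')
def crop(im,x,y,w,h,k):return cv2.resize(im[y:y+h,x:x+w],None,fx=k,fy=k,interpolation=cv2.INTER_CUBIC)
cv2.imwrite('pics/c1.png',np.hstack([crop(a['color'],285,160,80,100,5),crop(b['color'],250,110,80,100,5)]))
s=env.read_state();print(s['eef_pos'],s['tool_rot'],s['t']); e=s['eef_pos']
print(proj(b,e),proj(a,e))
E
```

```text
[ 550.25635515 -125.55962048  148.92997481] [-3.13963675e+00  5.41466498e-04  1.44799582e+00] 1.975
[300.4643015  175.92749707] [327.67683051 195.73822504]
```

View pics/c1.png

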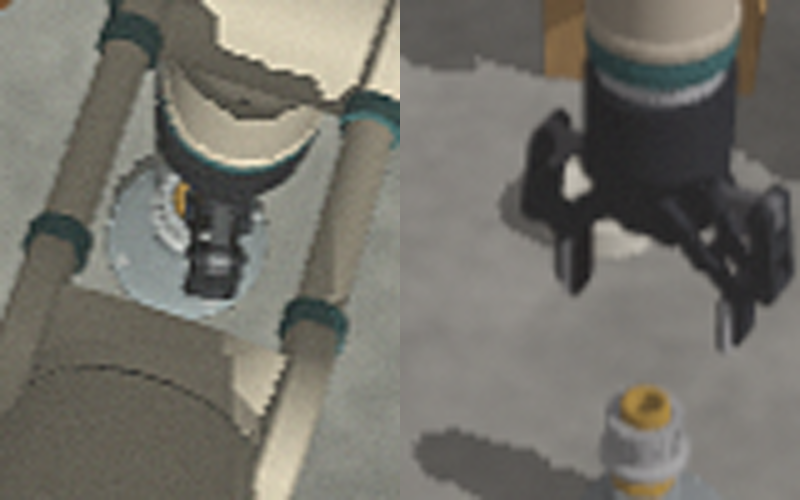

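Side crop: the fingertips straddle the mouth, with their midpoint near (300,173) above the mouth at (299,190). The top view is partly hidden, with the mouth's left edge showing at about (321,199). Next I'll settle the arm and average the readings.

```bash
cat >> h.py <<'E'
def pose(n=4):
    E=[];F=[]
    for i in range(n):
        vision.read_camera('side');s=env.read_state();E.append(np.r_[s['eef_pos'],s['tool_rot'][2]]);F.append(s['force'])
    print('t',s['t'],'pos',np.mean(E,0).round(2),'sd',np.std(E,0).round(2),'F',np.mean(F,0).round(2),'w',round(s['width'],1))
    return np.mean(E,0),np.mean(F,0)
E
python3 - <<'E'
from h import *
p,f=pose(5)
plan([549.7,-121,78],83,3)
E
```

```text
t 2.225 pos [ 549.59 -125.95  150.13    1.45] sd [0.1  0.07 0.37 0.  ] F [0.2  0.39 0.03] w 85.6
[0.0016, -0.0002, 0.0242, -0.0445]
[0.0016, -0.0002, 0.0242, -0.0445]
[0.0016, -0.0002, 0.0242, -0.0445]
```

jog_arm --targets '[[[0, 0.005, 0, 0.02, 0], [0, 0, 0, 0.03, 0], [0, 0, 0, 0.025, 0], [0, 0, 0, 0.01, 0], [0, 0, 0, 0, 0]]]'

```text
t: 2.85
eef_pos: [550.6, -120.3, 64.9]
tool_rot: [-3.141, 0.0, 1.447]
force: [0.0, -0.3, 1.2]
width: 85.2
```

jog_arm --targets '[[[60, 0, 0, 0, 0], [90, 0, 0, 0, 0], [95, 0, 0, 0, 0]]]' --grip_force 20

```text
t: 3.22
eef_pos: [551.3, -120.1, 65.4]
tool_rot: [3.14, 0.0, 1.448]
force: [0.3, 0.1, 0.4]
width: 53.7
```

```bash
python3 - <<'E'
from h import *
p,f=pose(3)
b=cam('side')
def crop(im,x,y,w,h,k):return cv2.resize(im[y:y+h,x:x+w],None,fx=k,fy=k,interpolation=cv2.INTER_CUBIC)
cv2.imwrite('pics/c2.png',crop(b['color'],255,140,90,90,6))
E
```

```text
t 3.375 pos [ 551.12 -119.98   65.15    1.45] sd [0.05 0.04 0.1  0.  ] F [-0.44 -0.15 -0.31] w 53.9
```

View pics/c2.png

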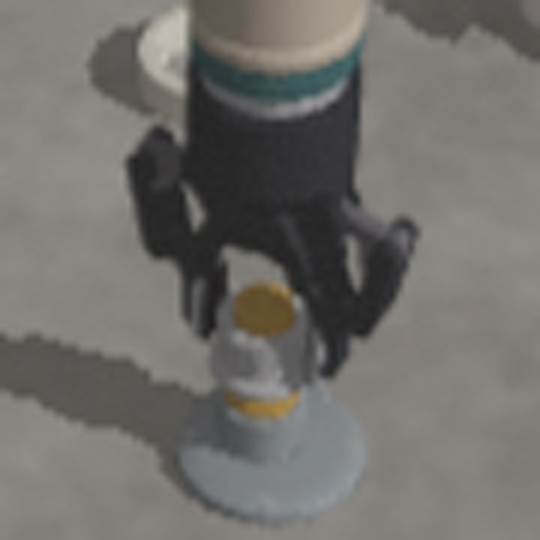

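The fingers straddle the sleeve evenly, tips at crop (207,335) and (330,370), above the flange. I'll close gently.

jog_arm --targets '[[[115, 0, 0, 0, 0], [125, 0, 0, 0, 0], [135, 0, 0, 0, 0], [150, 0, 0, 0, 0], [150, 0, 0, 0, 0]]]' --grip_force 25

```text
t: 4.05
eef_pos: [552.5, -120.3, 65.4]
tool_rot: [3.138, 0.0, 1.448]
force: [6.3, 0.4, 1.1]
width: 42.0
```

```bash
python3 - <<'E'
from h import *
p,f=pose(4)
E
```

```text
t 4.25 pos [ 552.53 -120.26   65.36    1.45] sd [0.   0.02 0.01 0.  ] F [5.53 0.21 1.86] w 41.7
```

The sleeve pushes the tool toward +x, so the axis lies a bit further in +x. I'll shift there and then pull down 12 mm.

jog_arm --targets '[[[150, 0, 0.0015, 0, 0], [150, 0, 0, 0, 0], [150, 0, 0, 0, 0]]]' --grip_force 30

```text
t: 4.62
eef_pos: [552.6, -120.3, 64.9]
tool_rot: [3.141, 0.0, 1.448]
force: [2.7, 0.0, 1.5]
width: 41.4
```

```bash
python3 - <<'E'
from h import *
p,f=pose(3)
E
```

```text
t 4.775 pos [ 552.56 -120.25   64.87    1.45] sd [0.   0.01 0.01 0.  ] F [ 3.48 -0.34  2.23] w 41.6
```

jog_arm --targets '[[[150, 0, 0, 0.003, 0], [150, 0, 0, 0.003, 0], [150, 0, 0, 0.003, 0], [150, 0, 0, 0.003, 0], [150, 0, 0, 0, 0]]]'

```text
t: 5.4
eef_pos: [552.5, -120.2, 52.6]
tool_rot: [3.141, 0.0, 1.448]
force: [3.9, -0.5, 3.4]
width: 41.5
```

jog_arm --targets '[[[150, 0, 0, 0.001, 0], [150, 0, 0, 0, 0]]]'

```text
t: 5.65
eef_pos: [552.6, -120.3, 51.9]
tool_rot: [3.141, 0.0, 1.448]
force: [3.8, -1.6, 3.5]
width: 41.5
```

```bash
python3 - <<'E'
from h import *
p,f=pose(3)
b=cam('side')
def crop(im,x,y,w,h,k):return cv2.resize(im[y:y+h,x:x+w],None,fx=k,fy=k,interpolation=cv2.INTER_CUBIC)
cv2.imwrite('pics/c3.png',crop(b['color'],255,140,90,90,6))
E
```

```text
t 5.8 pos [ 552.56 -120.24   51.9     1.45] sd [0.01 0.01 0.01 0.  ] F [ 3.84 -0.88  3.7 ] w 41.4
```

View pics/c3.png

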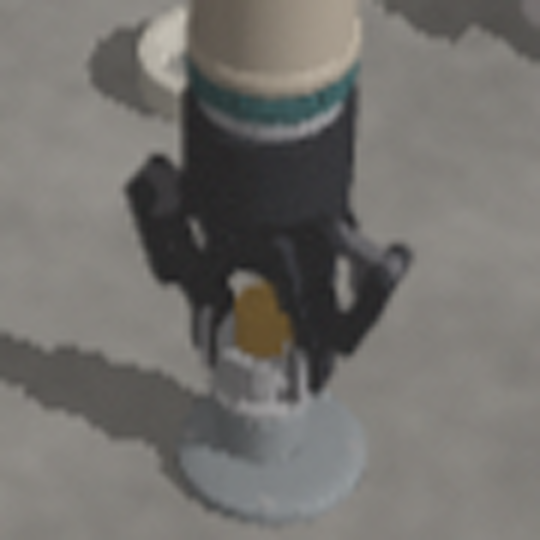

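The sleeve is down (no brass shows below it). I'll release and see whether it stays.

jog_arm --targets '[[[120, 0, 0, 0, 0], [60, 0, 0, 0, 0], [0, 0, 0, 0, 0], [0, 0, 0, -0.037, 0], [0, 0, 0, 0, 10]]]' --grip_force 20

```text
t: 6.48
eef_pos: [553.4, -120.5, 90.6]
tool_rot: [3.138, 0.0, 1.269]
force: [0.0, -0.1, -0.9]
width: 85.3
```

jog_arm --targets '[[[0, 0, 0, 0, 10], [0, 0, 0, 0, 10], [0, 0, 0, 0, 10], [0, 0, 0, 0, 10], [0, 0, 0, 0, 10]]]'

```text
t: 7.1
eef_pos: [551.3, -119.7, 88.0]
tool_rot: [-3.14, 0.002, 0.395]
force: [-0.3, 0.4, 0.4]
width: 85.3
```

jog_arm --targets '[[[0, 0, 0, 0, 10], [0, 0, 0, 0, 10], [40, 0, 0, 0, 10], [80, 0, 0, 0, 0], [110, 0, 0, 0, 0]]]'

```text
t: 7.72
eef_pos: [552.0, -120.0, 88.4]
tool_rot: [-3.141, 0.001, -0.12]
force: [0.4, 0.1, 0.4]
width: 48.6
```

```bash
python3 - <<'E'
from h import *
p,f=pose(2)
b=cam('side')
def crop(im,x,y,w,h,k):return cv2.resize(im[y:y+h,x:x+w],None,fx=k,fy=k,interpolation=cv2.INTER_CUBIC)
cv2.imwrite('pics/c4.png',crop(b['color'],255,130,90,90,6))
E
```

```text
t 7.825 pos [ 5.5212e+02 -1.2002e+02  8.8570e+01 -1.2000e-01] sd [0.05 0.02 0.06 0.  ] F [-0.32  0.26  0.14] w 48.7
```

View pics/c4.png

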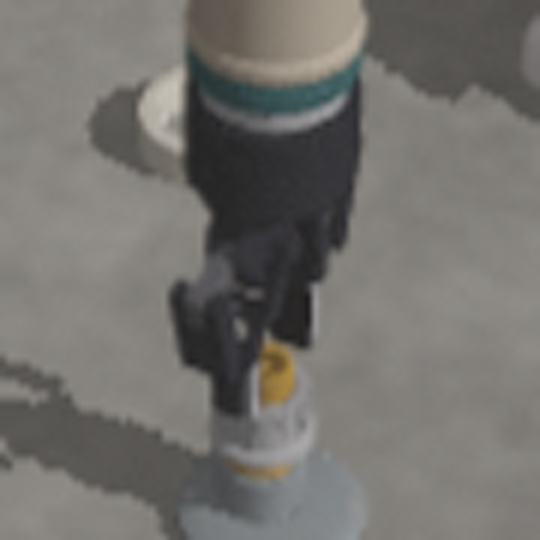

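The sleeve is latched part-way back, with brass showing above it and only a thin band below. Next I'll close lightly on the brass tube to find its centre along y.

jog_arm --targets '[[[135, 0, 0, 0, 0], [150, 0, 0, 0, 0], [165, 0, 0, 0, 0], [180, 0, 0, 0, 0], [185, 0, 0, 0, 0]]]' --grip_force 20

```text
t: 8.5
eef_pos: [552.3, -121.2, 89.1]
tool_rot: [3.14, -0.0, -0.122]
force: [-3.2, -4.4, 2.3]
width: 26.9
```

```bash
python3 - <<'E'
from h import *
p,f=pose(3)
E
```

```text
t 8.65 pos [ 5.5232e+02 -1.2123e+02  8.9100e+01 -1.2000e-01] sd [0.01 0.01 0.01 0.  ] F [-2.11 -4.89  2.36] w 26.4
```

jog_arm --targets '[[[140, 0, 0, 0, 0], [90, 0, 0, 0, 0], [40, 0, 0, 0, 0], [0, 0, 0, -0.03, 0], [0, 0, 0, -0.035, 0]]]'

```text
t: 9.28
eef_pos: [551.9, -119.6, 153.7]
tool_rot: [-3.141, 0.002, -0.123]
force: [0.9, -0.2, -0.1]
width: 85.4
```

```bash
python3 - <<'E'
from h import *
s=env.read_state();print(s['eef_pos'],s['tool_rot'],s['t'],s['width'])
plan([523,281.5,150],-7,9)
E
```

```text
[ 551.92019029 -119.55614068  153.71400683] [-3.14061628e+00  2.06920735e-03 -1.22660965e-01] 9.275 85.37743842374628
[-0.0086, -0.0438, 0.0004, -0.0031]
[-0.0086, -0.0438, 0.0004, -0.0031]
[-0.0086, -0.0438, 0.0004, -0.0031]
[-0.0086, -0.0438, 0.0004, -0.0031]
[-0.0086, -0.0438, 0.0004, -0.0031]
[-0.0086, -0.0438, 0.0004, -0.0031]
[-0.0086, -0.0438, 0.0004, -0.0031]
[-0.0086, -0.0438, 0.0004, -0.0031]
[-0.0086, -0.0438, 0.0004, -0.0031]
```

jog_arm --targets '[[[0, -0.0086, -0.0438, 0, 0], [0, -0.0086, -0.0438, 0, 0], [0, -0.0086, -0.0438, 0, 0], [0, -0.0086, -0.0438, 0, 0], [0, -0.0086, -0.0438, 0, 0]]]'

```text
t: 9.9
eef_pos: [536.3, 104.2, 153.8]
tool_rot: [-3.141, -0.0, -0.123]
force: [0.6, 0.5, -0.1]
width: 85.5
```

jog_arm --targets '[[[0, -0.0086, -0.0438, 0, 0], [0, -0.0086, -0.0438, 0, 0], [0, -0.0086, -0.0438, 0, 0], [0, -0.0086, -0.0438, 0, 0], [0, 0, 0, 0, 0]]]'

```text
t: 10.52
eef_pos: [523.2, 283.8, 153.5]
tool_rot: [-3.14, 0.0, -0.119]
force: [0.3, 0.0, 0.2]
width: 85.3
```

```bash
python3 - <<'E'
from h import *
p,f=pose(3)
plan([523,281.5,64],-7,1)
a=cam('top');b=cam('side')
def crop(im,x,y,w,h,k):return cv2.resize(im[y:y+h,x:x+w],None,fx=k,fy=k,interpolation=cv2.INTER_CUBIC)
cv2.imwrite('pics/c5.png',np.hstack([crop(a['color'],140,170,80,80,5),crop(b['color'],195,240,80,80,5)]))
E
```

```text
t 10.675 pos [ 5.2343e+02  2.8090e+02  1.5348e+02 -1.2000e-01] sd [0.12 0.76 0.04 0.  ] F [-0.7  -0.06 -0.01] w 85.8
[-0.0008, -0.0014, 0.0895, -0.0196]
```

View pics/c5.png

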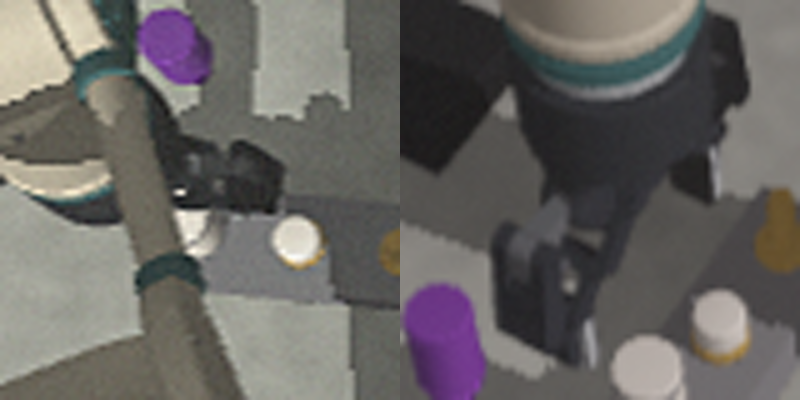

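Side view: the finger midpoint (645,275 in the crop) is in line with the filter top at (648,360). I'll descend to z≈66, above the cap, and do a light centring squeeze along y.

jog_arm --targets '[[[0, 0, 0, 0.03, 0], [0, 0, 0, 0.035, 0], [20, 0, 0, 0.0225, 0], [60, 0, 0, 0, 0], [100, 0, 0, 0, 0]]]'

```text
t: 11.4
eef_pos: [524.8, 280.2, 67.2]
tool_rot: [-3.141, -0.001, -0.124]
force: [0.6, 0.1, 0.6]
width: 52.1
```

jog_arm --targets '[[[125, 0, 0, 0, 0], [140, 0, 0, 0, 0], [155, 0, 0, 0, 0], [165, 0, 0, 0, 0], [165, 0, 0, 0, 0]]]' --grip_force 20

```text
t: 12.02
eef_pos: [524.3, 281.0, 66.9]
tool_rot: [-3.141, -0.001, -0.123]
force: [0.6, 2.1, 4.3]
width: 31.6
```

```bash
python3 - <<'E'
from h import *
p,f=pose(3)
E
```

```text
t 12.175 pos [ 5.2435e+02  2.8103e+02  6.6870e+01 -1.2000e-01] sd [0.03 0.01 0.01 0.  ] F [-0.32  1.    4.17] w 31.5
```

jog_arm --targets '[[[120, 0, 0, 0, 0], [50, 0, 0, 0, 0], [0, 0, 0, 0, 0], [0, 0, 0, 0, -10], [0, 0, 0, 0, -10]]]'

```text
t: 12.8
eef_pos: [523.7, 280.4, 66.0]
tool_rot: [3.141, 0.001, 0.232]
force: [0.6, 0.9, 0.1]
width: 85.2
```

jog_arm --targets '[[[0, 0, 0, 0, -10], [0, 0, 0, 0, -10], [0, 0, 0, 0, -10], [0, 0, 0, 0, -10], [0, 0, 0, 0, -10]]]'

```text
t: 13.42
eef_pos: [523.7, 280.4, 66.0]
tool_rot: [-3.141, 0.001, 1.105]
force: [-0.2, -0.3, -0.5]
width: 85.4
```

jog_arm --targets '[[[0, 0, 0, 0, -10], [0, 0, 0, 0, -10], [50, 0, 0, 0.01, 0], [80, 0, 0, 0, 0], [110, 0, 0, 0, 0]]]'

```text
t: 14.05
eef_pos: [523.7, 280.5, 55.9]
tool_rot: [-3.141, 0.0, 1.447]
force: [0.0, -0.0, -0.9]
width: 48.7
```

```bash
python3 - <<'E'
from h import *
p,f=pose(3)
E
```

```text
t 14.2 pos [523.94 280.58  56.24   1.45] sd [0.06 0.02 0.1  0.  ] F [ 0.21  0.06 -0.37] w 48.4
```

jog_arm --targets '[[[130, 0.0005, 0, 0, 0], [145, 0, 0, 0, 0], [155, 0, 0, 0, 0], [165, 0, 0, 0, 0], [175, 0, 0, 0, 0]]]' --grip_force 35

```text
t: 14.82
eef_pos: [523.8, 281.1, 56.4]
tool_rot: [-3.141, 0.0, 1.448]
force: [-0.2, 0.0, 1.8]
width: 31.4
```

```bash
python3 - <<'E'
from h import *
p,f=pose(3)
E
```

```text
t 14.975 pos [523.77 281.09  56.39   1.45] sd [0.02 0.01 0.01 0.  ] F [-1.52  0.34  2.2 ] w 31.0
```

jog_arm --targets '[[[175, 0, 0, -0.005, 0], [175, 0, 0, -0.015, 0], [175, 0, 0, -0.03, 0], [175, 0, 0, -0.05, 0], [175, 0, 0, -0.04, 0]]]'

```text
t: 15.6
eef_pos: [524.6, 281.1, 199.2]
tool_rot: [3.139, -0.001, 1.448]
force: [0.7, -0.1, -1.0]
width: 31.3
```

```bash
python3 - <<'E'
from h import *
p,f=pose(2)
plan([552.3,-121.3,198],82.96,9)
E
```

```text
t 15.7 pos [527.29 282.26 203.9    1.45] sd [0.04 0.03 1.15 0.  ] F [1.48 0.67 0.88] w 31.1
[-0.0442, 0.0082, 0.0005, 0.0013]
[-0.0442, 0.0083, 0.0005, 0.0013]
[-0.0442, 0.0083, 0.0005, 0.0013]
[-0.0442, 0.0083, 0.0005, 0.0013]
[-0.0442, 0.0083, 0.0005, 0.0013]
[-0.0442, 0.0083, 0.0005, 0.0013]
[-0.0442, 0.0083, 0.0005, 0.0013]
[-0.0442, 0.0083, 0.0005, 0.0013]
[-0.0442, 0.0083, 0.0005, 0.0013]
```

jog_arm --targets '[[[175, -0.0442, 0.008, 0, 0], [175, -0.0442, 0.008, 0, 0], [175, -0.0442, 0.008, 0, 0], [175, -0.0442, 0.008, 0, 0], [175, -0.0442, 0.008, 0, 0]]]'

```text
t: 16.32
eef_pos: [536.1, 55.3, 195.9]
tool_rot: [-3.141, 0.0, 1.448]
force: [0.7, -0.4, -0.5]
width: 31.1
```

jog_arm --targets '[[[175, -0.0442, 0.008, 0, 0], [175, -0.0442, 0.008, 0, 0], [175, -0.0442, 0.008, 0, 0], [175, -0.0442, 0.008, 0, 0], [175, 0, 0, 0, 0]]]'

```text
t: 16.95
eef_pos: [546.6, -125.7, 195.8]
tool_rot: [-3.141, 0.001, 1.444]
force: [-0.6, 1.7, -1.6]
width: 31.5
```

```bash
python3 - <<'E'
from h import *
pose(3); p,f=pose(4)
plan([552.4,-121.25,165],82.96,1)
E
```

```text
t 17.1 pos [ 546.17 -122.79  195.82    1.45] sd [0.05 0.76 0.06 0.  ] F [-0.48  0.77 -1.23] w 31.4
t 17.3 pos [ 546.41 -121.46  196.22    1.45] sd [0.12 0.07 0.11 0.  ] F [-0.39  0.29 -1.29] w 31.2
[0.0009, 0.0058, 0.0313, 0.0953]
```

jog_arm --targets '[[[175, 0.001, 0.006, 0, 0], [175, 0, 0, 0.02, 0], [175, 0, 0, 0.01, 0], [175, 0, 0, 0, 0], [175, 0, 0, 0, 0]]]'

```text
t: 17.92
eef_pos: [553.2, -122.4, 166.8]
tool_rot: [3.141, 0.0, 1.448]
force: [0.5, 0.7, -0.3]
width: 30.7
```

```bash
python3 - <<'E'
from h import *
p,f=pose(4)
plan([552.4,-121.25,154],82.96,1)
b=cam('side')
def crop(im,x,y,w,h,k):return cv2.resize(im[y:y+h,x:x+w],None,fx=k,fy=k,interpolation=cv2.INTER_CUBIC)
cv2.imwrite('pics/c6.png',crop(b['color'],265,130,70,90,6))
E
```

```text
t 18.125 pos [ 553.2  -122.44  166.94    1.45] sd [0.08 0.01 0.04 0.  ] F [ 0.35 -0.08 -1.04] w 31.1
[0.0011, -0.0008, 0.0129, 0.0039]
```

View pics/c6.png

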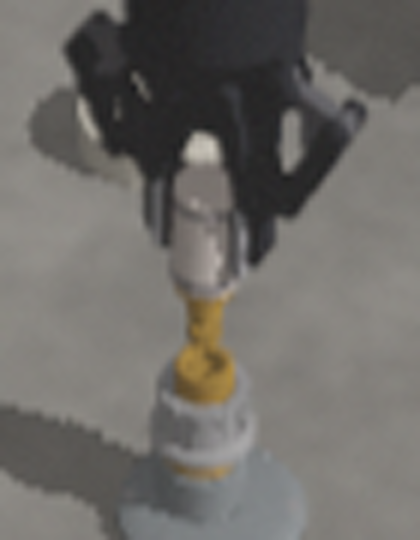

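The plug (x≈206) is in line with the mouth (x≈207), upright, with the sleeve still latched. I'll correct by 1 mm and go down slowly while watching the force.

jog_arm --targets '[[[175, 0.0011, -0.0008, 0, 0], [175, 0, 0, 0.006, 0], [175, 0, 0, 0.006, 0], [175, 0, 0, 0, 0]]]'

```text
t: 18.68
eef_pos: [551.5, -120.9, 153.4]
tool_rot: [-3.14, -0.0, 1.448]
force: [0.1, 0.0, -1.9]
width: 31.3
```

```bash
python3 - <<'E'
from h import *
p,f=pose(4)
E
```

```text
t 18.875 pos [ 552.07 -121.11  154.13    1.45] sd [0.16 0.06 0.25 0.  ] F [ 0.27  0.61 -1.52] w 31.3
```

jog_arm --targets '[[[175, 0, 0.0003, 0.001, 0], [175, 0, 0, 0.001, 0], [175, 0, 0, 0.001, 0], [175, 0, 0, 0.001, 0], [175, 0, 0, 0, 0]]]'

```text
t: 19.5
eef_pos: [552.3, -121.1, 150.2]
tool_rot: [-3.141, 0.0, 1.448]
force: [-0.2, 0.4, -1.2]
width: 31.2
```

jog_arm --targets '[[[175, 0, 0, 0.001, 0], [175, 0, 0, 0.001, 0], [175, 0, 0, 0, 0]]]'

```text
t: 19.88
eef_pos: [552.4, -121.2, 148.2]
tool_rot: [-3.141, 0.0, 1.448]
force: [0.1, -0.9, -1.1]
width: 30.9
```

```bash
python3 - <<'E'
from h import *
p,f=pose(3)
E
```

```text
t 20.025 pos [ 552.38 -121.19  148.27    1.45] sd [0.01 0.01 0.02 0.  ] F [-0.17 -0.05 -1.38] w 31.3
```

The tip is now inside the mouth with no contact force. I'll continue gently.

jog_arm --targets '[[[175, 0, 0, 0.0015, 0], [175, 0, 0, 0.0015, 0], [175, 0, 0, 0.0015, 0], [175, 0, 0, 0.0015, 0], [175, 0, 0, 0, 0]]]'

```text
t: 20.65
eef_pos: [552.5, -121.2, 142.3]
tool_rot: [3.141, 0.0, 1.448]
force: [-0.3, -1.3, 2.2]
width: 31.4
```

jog_arm --targets '[[[175, 0, 0, 0.0015, 0], [175, 0, 0, 0.0015, 0], [175, 0, 0, 0.0015, 0], [175, 0, 0, 0.0015, 0], [175, 0, 0, 0, 0]]]'

```text
t: 21.28
eef_pos: [552.5, -121.2, 135.9]
tool_rot: [3.142, 0.0, 1.448]
force: [-0.6, -0.0, 2.0]
width: 31.3
```

jog_arm --targets '[[[175, 0, 0, 0.0015, 0], [175, 0, 0, 0.0015, 0], [175, 0, 0, 0.0015, 0], [175, 0, 0, 0.0015, 0], [175, 0, 0, 0, 0]]]'

```text
t: 21.9
eef_pos: [552.6, -121.2, 130.1]
tool_rot: [3.141, 0.0, 1.448]
force: [-0.2, -0.2, 2.9]
width: 31.3
```

jog_arm --targets '[[[175, 0, 0, 0.0015, 0], [175, 0, 0, 0.0015, 0], [175, 0, 0, 0.0015, 0], [175, 0, 0, 0.001, 0], [175, 0, 0, 0, 0]]]'

```text
t: 22.52
eef_pos: [552.6, -121.2, 124.8]
tool_rot: [3.141, 0.0, 1.448]
force: [1.0, -1.2, 4.0]
width: 31.0
```

jog_arm --targets '[[[175, 0, 0, 0.001, 0], [175, 0, 0, 0.001, 0], [175, 0, 0, 0, 0]]]'

```text
t: 22.9
eef_pos: [552.5, -121.2, 122.3]
tool_rot: [3.141, 0.0, 1.448]
force: [1.0, -1.7, 0.2]
width: 31.2
```

```bash
python3 - <<'E'
from h import *
p,f=pose(3)
b=cam('side')
def crop(im,x,y,w,h,k):return cv2.resize(im[y:y+h,x:x+w],None,fx=k,fy=k,interpolation=cv2.INTER_CUBIC)
cv2.imwrite('pics/c7.png',crop(b['color'],265,130,70,90,6))
E
```

```text
t 23.05 pos [ 552.52 -121.21  122.26    1.45] sd [0.01 0.   0.02 0.  ] F [ 1.64 -1.52 -0.9 ] w 31.2
```

View pics/c7.png

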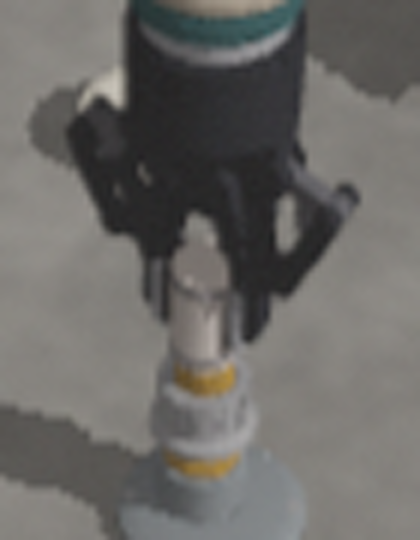

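The sleeve has sprung forward: a full brass band shows below the flange, the force dropped from 4 N to about 0, and the collar is at the mouth. I'll release and retreat straight up.

jog_arm --targets '[[[140, 0, 0, 0, 0], [90, 0, 0, 0, 0], [40, 0, 0, 0, 0], [0, 0, 0, 0, 0], [0, 0, 0, -0.02, 0]]]'

```text
t: 23.72
eef_pos: [551.1, -120.6, 141.6]
tool_rot: [-3.138, -0.001, 1.448]
force: [-0.6, 0.1, 0.0]
width: 85.0
```

jog_arm --targets '[[[0, 0, 0, -0.04, 0], [0, 0, 0, -0.05, 0], [0, -0.02, -0.05, -0.02, 0], [0, -0.02, -0.05, 0, 0], [0, -0.02, -0.05, 0, 0]]]'

```text
t: 24.35
eef_pos: [394.7, -162.5, 253.2]
tool_rot: [3.141, 0.001, 1.449]
force: [-1.6, -0.7, -0.3]
width: 85.2
```

```bash
python3 - <<'E'
from h import *
p,f=pose(3)
a=cam('top');b=cam('side')
def crop(im,x,y,w,h,k):return cv2.resize(im[y:y+h,x:x+w],None,fx=k,fy=k,interpolation=cv2.INTER_CUBIC)
B=crop(b['color'],255,130,80,100,6)
C=cv2.resize(b['color'],(320,240),interpolation=cv2.INTER_AREA);D=cv2.resize(a['color'],(320,240),interpolation=cv2.INTER_AREA)
r=np.zeros((600,320,3),np.uint8);r[:240]=C;r[250:490]=D
cv2.imwrite('pics/c8.png',np.hstack([B,r]))
E
```

```text
t 24.5 pos [ 390.99 -162.26  252.96    1.45] sd [2.71 0.13 0.2  0.  ] F [-1.24  0.25 -0.26] w 85.7
```

View pics/c8.png

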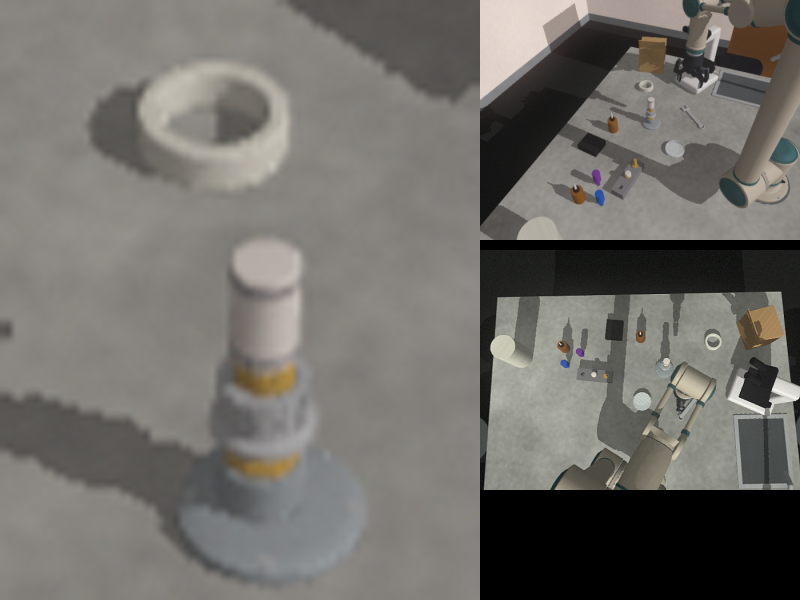

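```bash
python3 - <<'E'
from h import *
b=cam('side')
P=at_z(b,299.3,190.4,100)
for z in(160,161,162,163,165):print(z,proj(b,[P[0],P[1],z]).round(2))
g=b['color'].astype(int)
im=cv2.resize(b['color'][150:240,270:330],None,fx=8,fy=8,interpolation=cv2.INTER_CUBIC)
# white disk segmentation of the cartridge top
c=b['color'];print(c[165:192,299].tolist())
E
```

```text
160 [299.86 174.26]
161 [299.87 173.98]
162 [299.88 173.7 ]
163 [299.89 173.42]
165 [299.9  172.86]
[[129, 135, 138], [128, 134, 136], [127, 131, 133], [124, 128, 131], [133, 138, 143], [156, 161, 169], [166, 172, 180], [167, 172, 181], [168, 173, 181], [168, 173, 182], [168, 174, 182], [169, 174, 182], [157, 162, 170], [129, 131, 139], [116, 116, 122], [134, 137, 145], [145, 150, 157], [145, 151, 159], [147, 152, 161], [148, 152, 161], [149, 152, 162], [149, 154, 163], [150, 155, 163], [150, 156, 164], [145, 150, 158], [122, 124, 130], [117, 126, 136]]
```

```bash
python3 -c "
from h import *
print(close_job())"
```

```text
the job is handed in; nothing more can be done
None
```

The cartridge is fitted to the outlet and the job is handed in, after about 25 s of robot time.

**What I did:**
- **Sleeve:** I pulled it down about 13 mm, let go, and saw it stay latched back.
- **Centring:** I found the tube's axis by gripping the sleeve lightly, then the brass tube at 90° to that. I centred the cartridge in the rack the same way.
- **Insertion:** I lowered the plug in steps of 1 to 1.5 mm. The tool force read at most about 4 N. It fell to about 0 as the sleeve sprang forward.
- **Release:** I opened the gripper and moved it straight up and clear.

**Last checks:**
- **Seating:** The picture puts the cartridge's top at about 162 mm above the bench; fully home is 161 to 162.5 mm. The plug tip worked out from the arm's last pose was 70.4 mm, just above the 68.5 to 70 mm given for fully home. The two agree within measuring error.
- **Sleeve:** The brass band below its flange is about 3.7 px, as at the start with the sleeve forward (3.4 px). It was 2.1 px when latched back.
- **Surroundings:** The other rack fittings, the look-alikes and the bench items looked unmoved, judged only by eye in small overview pictures.

The force on the tool along x stayed at about 3.5 N during the sleeve grip even after I re-centred. I took it for friction; the plug then went in with no noticeable side force.

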